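# Zero the bench comparator on the master bar, then gauge the brass bar

## Task

Zero the bench comparator on the steel master bar that waits on its anvil: slide the bar under the sprung spindle, press it square and firmly (about 5 to 10 N) against the yellow backstop, and with it sitting there turn the red marker until it points along the black needle, then let go of the marker. Draw the master out and lay it on the cork pad beside the brass bar, upright as it was, then slide the brass bar in, press it home against the backstop in the same way and leave it there with the marker still at the zero you set. Be gentle: never load the backstop or the spindle beyond 20 N, and leave the hammer, the wooden doming block and the jar where they are.

Things in the scene. Friction and masses are not known exactly. Their poses are not given: they have to be found in the camera images.
- stand: Bench comparator, fixed: green base plate, x -160 to +130 mm, y -50 to +50 mm, 20 mm thick. Origin under the plate, z up; x is the direction in which bars are slid in (away from the robot). The black strip along y = 0 on its top (z = 20 mm) is the anvil they slide on. A green column behind the backstop carries the head.
- head: Grey head on the column, clamped at a slightly different height (+-1.5 mm) each time. Origin on the needle's axis (stand x +85, y 0), 64 mm above the bench; axes as the stand's. Its arm spans x -80 to +20, y +-15, z 0 to 18 mm and holds the spindle; the spindle's upper end stands 28 to 39 mm above this origin. The white dial plate on it spans x -55 to +61, y -14 to +86 mm, its top at z 22 mm.
- backstop: Fixed yellow stop block 12 x 60 x 20 mm across the end of the anvil. Origin: middle of the lower edge of its front face, on the anvil surface; x points into the block (same direction as the stand's x), y along its face, z up. A bar that is home has its nose on this face, so its origin lies at x = -60 mm, y about 0, z = 0 in this frame.
- spindle: Sprung spindle; origin at the lowest point of its 10 mm steel ball tip, on the middle line 30 mm in front of the backstop face, unloaded 24 +-1.5 mm above the anvil. Moves straight up, up to 11 mm, against 1.8 N plus 0.25 N per mm. The sloping nose of a bar slid in lifts it at some 3 to 6 N of push, then 1 to 5 N of drag up to the backstop, more if pressed down.
- needle: Black dial needle, turning about a vertical axis; origin on that axis, about 94 mm above the bench; its x axis points along the needle to its tip. Driven by the spindle only: 0.1 rad per mm of lift, clockwise seen from above. Measured anticlockwise from the stand's y axis it points to about +0.6 rad unloaded and to 0 +-0.15 rad on the master (reading differs each time).
- needle_tip (a point): Tip of the needle, 46 mm from the axis.
- marker: Red zero marker: flat arm 7 mm wide on the needle's axis, just under the needle; origin on the axis, x axis along the arm. It stays where it is left (friction about 1.2 N at the peg at its outer end). It starts 0.45 to 0.8 rad clockwise (from above) of the stand's y axis and turns from 0.85 clockwise to 0.7 rad anticlockwise of it.
- marker_peg (a point): Centre of the top of the marker's upright round peg, 12 mm in diameter, 32 mm high (it starts 1 mm above the dial plate), 62 mm from the axis. Top about 119 mm above the bench. Pinch it from above.
- master: Master bar: plain grey steel, 120 mm long (x), 20 mm wide (y), 30 mm high (z), 0.5 kg; origin in the middle of its underside. Both ends alike: the top slopes down over the last 18 mm, 9 mm deep, leaving an upright nose 21 mm high. Starts lying on the anvil roughly along it, its nose 10 mm or more short of the spindle's ball, not yet square.
- part: Part to be gauged: yellow brass bar, 120 x 20 mm, 28 mm high, 0.5 kg, same shape with 19 mm high noses; origin in the middle of its underside. Being 2 mm lower it leaves the needle 0.2 rad anticlockwise of its place on the master. Starts upright on the left (+y) half of the cork pad, roughly along the pad's x.
- pad: Fixed cork pad 170 (x) x 190 (y) x 4 mm on the bench; origin under its centre. The brass bar lies on its left (+y) half; the right half (about y = -45 mm) is free for the master.
- hammer: Bystander: hammer with wooden handle, 240 mm long, lying on the bench beyond the pad. Origin under its middle.
- doming_block: Bystander: dark wooden block 50 x 50 x 45 mm with steel hollows, in front of the gap between the stand and pad. Origin in the middle of its underside.
- jar: Bystander: amber jar, 60 mm in diameter, 75 mm high, right of the stand. Origin in the middle of its underside.
Things that resemble listed ones, but are neither listed nor needed, are in the scene too. Several things look just like the part: the one meant starts farthest to the robot's left.

How it is judged (in metres and radians):
On the way, in this order (a step that is already met when the one before it is completed fails the run):
1. the steel master sits on the anvil, square, and is pressed against the backstop with more than 3 N (x of master in the frame of backstop above -0.062 m and y of master in the frame of backstop between -0.01 and 0.01 m and z of master in the frame of backstop between -0.002 and 0.003 m and angle between the x axis of master and the x axis of backstop, either way round below 0.06 rad and angle between master's own z axis and vertical below 0.08 rad and contact force between master and backstop above 3 N), for 0.2 s.
2. with the master still home, the red marker has been turned to the needle (within 4.5 mm at its tip) and let go (x of master in the frame of backstop above -0.062 m and y of master in the frame of backstop between -0.01 and 0.01 m and z of master in the frame of backstop between -0.002 and 0.003 m and angle between the x axis of master and the x axis of backstop, either way round below 0.06 rad and angle between master's own z axis and vertical below 0.08 rad and y of needle_tip in the frame of marker between -0.0045 and 0.0045 m and contact force between the fingers and marker below 0.1 N), for 0.3 s.
3. the master lies upright on the cork pad, released (x of master in the frame of pad between -0.08 and 0.08 m and y of master in the frame of pad between -0.09 and 0.09 m and z of master in the frame of pad below 0.007 m and angle between master's own z axis and vertical below 0.08 rad and linear speed of master below 0.02 m/s and contact force between the fingers and master below 0.1 N), for 0.2 s.
4. the brass bar sits on the anvil, square, and is pressed against the backstop with more than 3 N (x of part in the frame of backstop above -0.062 m and y of part in the frame of backstop between -0.01 and 0.01 m and z of part in the frame of backstop between -0.002 and 0.003 m and angle between the x axis of part and the x axis of backstop, either way round below 0.06 rad and angle between part's own z axis and vertical below 0.08 rad and contact force between part and backstop above 3 N), for 0.2 s.
At the end, for the whole second after the job is handed in: The brass bar rests on the anvil, nose within 2 mm of the backstop, within 10 mm of the middle line, square within 0.06 rad; the needle tip stands 3 to 15.5 mm anticlockwise of the marker line (zero undisturbed); the master lies upright, still and released with its middle on the cork pad (all of step 3 and x of part in the frame of backstop above -0.062 m and y of part in the frame of backstop between -0.01 and 0.01 m and z of part in the frame of backstop between -0.002 and 0.003 m and angle between the x axis of part and the x axis of backstop, either way round below 0.06 rad and angle between part's own z axis and vertical below 0.08 rad and linear speed of part below 0.01 m/s and y of needle_tip in the frame of marker between 0.003 and 0.0155 m); the robot touches nothing.
It fails at once if a bar presses on the backstop with more than 20 N (contact force between any of master, part and backstop above 20 N).
It fails at once if the spindle is loaded with more than 20 N (contact force between spindle and anything else above 20 N).
It fails at once if a bystander is moved by more than 20 mm (distance of any of hammer, doming_block, jar from where it was at the start of the episode above 0.02 m).
It also fails if it takes over 72 s, if anything falls off the work surface, if the arm or the gripper's body presses on something with over 40 N, if the wrist force passes 120 N, or if a joint passes its speed limit or range.

## Robot

A 6-joint arm with a two-finger parallel gripper is mounted at the origin on the work surface. World frame = base frame: x ahead of the robot, y to its left, z up, the work surface at z = 0. Lengths are in mm, angles in rad, forces in N, time in s.
With the tool pointing down it reaches from about 275 to 825 mm from the base axis. Payload 5.2 kg.
Tool frame: the origin (TCP) lies at the very end of the fingers, on their centre line; the grasp point (between the pads) lies 19 mm behind it; z points along the fingers, y is the line along which they close (so a half turn about z gives the same grasp; the last joint's range is limited). The gripper opens to 93 mm and grips with 3 to 60 N. Pads are 15 mm wide; open, the fingers measure 128 mm over their backs; the gripper's body (75 mm by 188 mm) begins 65 mm behind the grasp point.
Start: joints at [1.096, 0.259, 1.535, -0, 1.348, -0.203], TCP at [147.634, 529.82, 218.653] pointing down, gripper open.
Joint ranges: [-3.14, 3.14], [-0.91, 2.08], [0.19, 2.58], [-1.22, 4.36], [0.22, 2.71], [-3.12, 3.12]. Speed limits (rad/s): [2.57, 2.57, 3.14, 3.14, 3.14, 3.14].

## Interface

Orientations are given as a unit quaternion [x, y, z, w].
In Python, from rig import arm, read_camera, order, regions_of, mark_of gives the robot as it stands.
- The arm moves only by the shell command python3 -m crank 'ROWS'. ROWS is JSON, a list of rows, each an object with "slide": the shift along the tool's x, y, z in cm, a list of three; "angular": the turn, a rotation vector about the tool's x, y, z in degrees, a list of three; "gripper": the finger opening in cm, from 0 to 9.3. In form: [{"slide": [dx, dy, dz], "angular": [wx, wy, wz], "gripper": gripper}, ...]. A call has 1 to 20 rows; each row shifts and turns the commanded pose from where the row before left it, along the tool's axes as they then stand; what a row does not reach is not made up. A row lasts 1/8 s, in which the tool goes at most 62.5 mm and 10.7 degrees, less where a joint would pass 70% of its speed; a pose out of reach is approached as far as the arm can. A call with a gripper value outside its range is refused whole. The fingers move at their own pace and stop on an object; the grip force is fixed at half the most. Time passes only in rows, so rows that do not move let the fingers close. It gives the time, the measured TCP pose, the force, the opening and the grip force at its end, in the units of the state.
- arm.sense(): the state, without advancing time (a new reading comes with each control period).
- read_camera(name): name is "scene" or "top" or "wrist"; returns a dict with "color" (480x640x3 uint8, red, green, blue), "vertical_fov" (degrees; the focal length in pixels is half the picture's height over the tangent of half this angle, whatever the lens; pixels are square), "cx", "cy" (the principal point, pixels), "origin" and "orientation" of the camera in the world; the wrist camera has in their place "hand_eye" (4x4, takes a point from camera to tool coordinates, whose origin is the TCP and whose axes are the flange's). Camera axes: x right, y up, looking along -z (the intrinsics and any distortion apply to the point x, -y, -z); pixel columns grow to the right and rows downward; lengths in mm; the calibration is good to about 2 mm. A picture is of the moment at which its call begins: read the wrist's pose just before it. There is no depth.
- order.close_job(): hands the job in; it is judged then, once.
Trained networks look in a picture, given as the dict that the camera call returned (one of the last four; its "shot" number tells which), for a name from the list of things; names that differ only in an ending like _2 or _b are one class to them, and where a whole thing is asked for, a point or a joint stands for the part that bears it (a point fixed in the world has none). Each returns a list of dicts, best first, with "score" (0 to 1); they miss things now and then, are a little off and sometimes report something else, mostly with a low value. They report only what shows in the picture. A call takes as long as a camera call. They do not tell look-alikes from the thing itself.
- regions_of(picture, target): "pixels" (480x640 bool, what is visible of it) and "location" ([column, row] in pixels, amid what is visible of it).
- mark_of(picture, target): "location" ([column, row] in pixels: a listed point, or the origin of a listed thing).
The state is a dict: "clock": time; "joints": joint angles; "joint_vel": joint speeds; "joint_torque": joint torques, N m; "position": TCP position; "ee_rot": TCP orientation; "wrist_force": force on the tool from outside, world axes, zero at the start; "ft_torque": the same for the moment, N m; "opening": finger opening in mm; "gripper_force": force on a finger pad.
Only numpy, scipy, OpenCV 4.12 (cv2) and the standard library are available. Lean on these libraries where they do the work, as an engineer would, in place of code of your own. Each camera call takes 0.05 s, during which the arm holds its last target. There are 200 camera calls.

## Working session

There is one attempt and no reset: what is moved stays moved. The work goes in short steps, Python scripts to look and compute and a shell command to move; the robot and the scene stay as the last step left them, time stands still between calls to the robot, and variables do not carry over. Pictures are saved under pics/ and viewed, at most 11 in all, crops included, and the job is handed in when it is done.

```bash
ls; mkdir -p pics; cat > h.py <<'E'
import numpy as np, cv2
from scipy.spatial.transform import Rotation as R
from rig import arm, read_camera, order, regions_of, mark_of
def cam(p, st=None):
    if 'hand_eye' in p:
        T=np.array(p['hand_eye']); st=st or arm.sense()
        Rt=R.from_quat(st['ee_rot']).as_matrix()
        return np.array(st['position'])+Rt@T[:3,3], Rt@T[:3,:3]
    return np.array(p['origin']), R.from_quat(p['orientation']).as_matrix()
def ray(p,uv,st=None):
    f=240/np.tan(np.radians(p['vertical_fov'])/2)
    o,M=cam(p,st)
    d=M@np.array([(uv[0]-p['cx'])/f,-(uv[1]-p['cy'])/f,-1.])
    return o,d
def at(p,uv,z,st=None):
    o,d=ray(p,uv,st); return o+d*(z-o[2])/d[2]
def proj(p,X,st=None):
    f=240/np.tan(np.radians(p['vertical_fov'])/2)
    o,M=cam(p,st); c=M.T@(np.array(X)-o)
    return np.array([p['cx']+f*c[0]/-c[2],p['cy']-f*c[1]/-c[2]])
def save(p,n): cv2.imwrite(f'pics/{n}.png',p['color'][:,:,::-1])
E
python3 - <<'E'
from h import *
s=arm.sense();print(s)
for n in ['top','scene']:
    p=read_camera(n);save(p,n)
    print(n,{k:v for k,v in p.items() if k!='color'})
    Z=dict(stand=0,head=64,backstop=20,spindle=44,needle=94,needle_tip=94,marker=92,marker_peg=119,master=20,part=4,pad=0,hammer=0,doming_block=0,jar=0)
    for t,z in Z.items():
        for m in mark_of(p,t)[:4]:
            if m['score']>.2: print(t,round(m['score'],2),np.round(m['location']),np.round(at(p,m['location'],z)[:2],1))
E
```

```text
pics
{'clock': 0.0, 'joints': array([ 1.09621870e+00,  2.59327491e-01,  1.53606499e+00, -2.72376960e-05,
        1.34804307e+00, -2.02754032e-01]), 'joint_vel': array([ 1.01287897e-03,  3.50390445e-06,  6.66107222e-04,  9.95614977e-04,
       -2.05489818e-04, -1.56604885e-04]), 'joint_torque': array([ 1.56699287e-03, -4.37315047e+01, -2.83999962e+01,  7.21859699e-02,
        4.13045869e-02, -1.21553176e-04]), 'position': array([147.3710363 , 529.30939653, 217.83335057]), 'ee_rot': array([ 1.35490706e-01,  9.90778189e-01, -8.73516974e-04, -2.93605225e-04]), 'wrist_force': array([ 0.41745902,  0.14696671, -1.32091066]), 'ft_torque': array([-0.03952393, -0.00021566, -0.01256627]), 'gripper_force': 0.0, 'opening': 92.99300980411063}
top {'vertical_fov': 45.03682179439689, 'cx': 315.3346473254785, 'cy': 240.19464802530717, 'origin': array([ 282.12438415,  -51.56500623, 1377.26136363]), 'orientation': array([ 0.07581853, -0.06702826, -0.67452679,  0.73128132]), 'shot': 1}
stand 0.74 [385. 239.] [ 579.3 -191.7]
stand 0.46 [289. 302.] [409.6  26.5]
stand 0.28 [368. 173.] [ 743.7 -138.6]
head
[... 995 characters left out ...]
.] [ 661.4 -182. ]
backstop 0.74 [264. 305.] [ 502.6 -194.1]
backstop 0.62 [311. 330.] [ 615.4 -185.3]
needle 0.65 [331. 317.] [ 662.9 -186.5]
needle_tip 0.46 [331. 294.] [ 631.3 -142.7]
needle_tip 0.41 [410. 196.] [597.4 208.1]
needle_tip 0.24 [332. 320.] [ 668.8 -191.5]
marker 0.79 [330. 321.] [ 666. -193.]
marker_peg 0.65 [263. 302.] [ 559.8 -249.6]
marker_peg 0.52 [361. 300.] [ 694.1 -140.4]
master 0.63 [263. 304.] [ 500.3 -192.2]
part 0.94 [412. 195.] [547.7 321.1]
part 0.78 [376. 260.] [605.3  65.3]
part 0.56 [318. 184.] [330.7 209.7]
pad 0.74 [403. 206.] [552.1 273.1]
hammer 0.82 [453. 240.] [708.8 232. ]
doming_block 0.93 [296. 236.] [409.1  21.8]
jar 0.74 [241. 409.] [ 615.7 -380.5]
```

View pics/top.png

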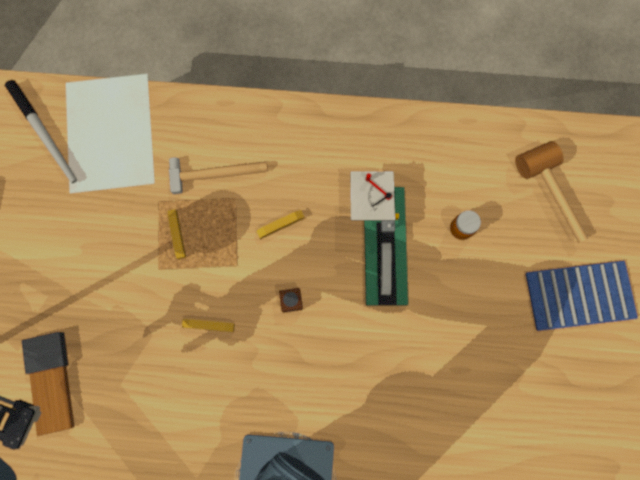

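View pics/scene.png

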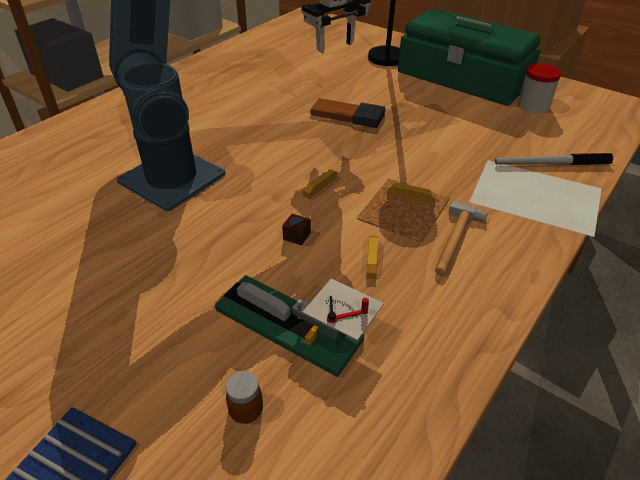

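The overview shows the comparator at (385,245) with the master at (386,268). The needle pivot is at (388,196) and the red peg at (369,177). The pad is at (198,233), with the target brass bar, the leftmost one, at (177,233). I'll move the wrist camera over the comparator.

```bash
python3 -m crank '[{"slide":[-3.1,-3.8,-0.5],"angular":[0,0,0],"gripper":5},{"slide":[-3.1,-3.8,-0.5],"angular":[0,0,0],"gripper":5},{"slide":[-3.1,-3.8,-0.5],"angular":[0,0,0],"gripper":5},{"slide":[-3.1,-3.8,-0.5],"angular":[0,0,0],"gripper":5},{"slide":[-3.1,-3.8,-0.5],"angular":[0,0,0],"gripper":5},{"slide":[-3.1,-3.8,-0.5],"angular":[0,0,0],"gripper":5},{"slide":[-3.1,-3.8,-0.5],"angular":[0,0,0],"gripper":5},{"slide":[-3.1,-3.8,-0.5],"angular":[0,0,0],"gripper":5},{"slide":[-3.1,-3.8,-0.5],"angular":[0,0,0],"gripper":5},{"slide":[-3.1,-3.8,-0.5],"angular":[0,0,0],"gripper":5},{"slide":[-3.1,-3.8,-0.5],"angular":[0,0,0],"gripper":5},{"slide":[-3.1,-3.8,-0.5],"angular":[0,0,0],"gripper":5},{"slide":[-3.1,-3.8,-0.5],"angular":[0,0,0],"gripper":5},{"slide":[-3.1,-3.8,-0.5],"angular":[0,0,0],"gripper":5},{"slide":[-3.1,-3.8,-0.5],"angular":[0,0,0],"gripper":5},{"slide":[-3.1,-3.8,-0.5],"angular":[0,0,0],"gripper":5},{"slide":[0,0,0],"angular":[0,0,-7.8],"gripper":5},{"slide":[0,0,0],"angular":[0,0,-7.8],"gripper":5},{"slide":[0,0,0],"angular":[0,0,0],"gripper":5}]'
cat >> h.py <<'E'
def ends(p,mask,z,st=None):
    """world centre, yaw, size of min-area rect of mask back-projected on height z"""
    c=max(cv2.findContours(mask.astype(np.uint8),cv2.RETR_EXTERNAL,cv2.CHAIN_APPROX_NONE)[0],key=cv2.contourArea)[:,0,:]
    P=np.array([at(p,q,z,st)[:2] for q in c],np.float32)
    (x,y),(w,h),a=cv2.minAreaRect(P)
    if w<h: w,h,a=h,w,a+90
    a=(a+90)%180-90
    return np.round([x,y],1),round(a,2),np.round([w,h],1)
def tool(target,yaw_deg=None):
    """tool-axis cm for going from here to the world target; yaw = direction of -tool x in world, deg"""
    s=arm.sense(); M=R.from_quat(s['ee_rot']).as_matrix()
    d=M.T@(np.array(target)-s['position'])/10
    cur=np.degrees(np.arctan2(-M[1,0],-M[0,0]))
    out='pos %s yaw %.2f slide_cm %s tilt %.2f'%(np.round(s['position'],1),cur,np.round(d,2),np.degrees(np.arccos(-M[2,2])))
    if yaw_deg is not None:
        out+=' wz_deg %.2f (slide first)'%(-(yaw_deg-cur))
    print(out, 'F',np.round(s['wrist_force'],1),'open',round(s['opening'],1),'grip',round(s['gripper_force'],1),'t',round(s['clock'],2))
E
python3 - <<'E'
from h import *
st=arm.sense();tool([460,-195,150],0)
p=read_camera('wrist');save(p,'w1')
print({k:v for k,v in p.items() if k not in('color',)})
Z=dict(stand=0,head=64,backstop=20,spindle=44,needle=94,needle_tip=94,marker=92,marker_peg=119,master=20)
for t,z in Z.items():
    for m in mark_of(p,t)[:3]:
        if m['score']>.2: print(t,round(m['score'],2),np.round(m['location']),np.round(at(p,m['location'],z,st)[:2],1))
for t,z in dict(master=50,stand=20).items():
    for r in regions_of(p,t)[:2]: print(t,r['score'],ends(p,r['pixels'],z,st))
E
```

```text
clock: 3.88
position: [462.2, -189.2, 298.6]
ee_rot: [0.001, 1.0, 0.0, -0.0]
wrist_force: [-0.0, 0.5, -0.7]
opening: 49.7
gripper_force: 0.0
pos [ 462.2 -189.2  298.6] yaw -0.06 slide_cm [ 0.21 -0.58 14.86] tilt 0.01 wz_deg -0.06 (slide first) F [-0.   0.5 -0.7] open 49.7 grip 0.0 t 3.88
{'vertical_fov': 69.69883066345957, 'cx': 318.6978607044866, 'cy': 238.89264576294232, 'hand_eye': array([[ 3.60373717e-04,  9.67581792e-01,  2.52557610e-01,
         7.11340033e+01],
       [ 9.99999919e-01, -3.03633663e-04, -2.63636023e-04,
         5.70500352e-01],
       [-1.78404423e-04,  2.52557685e-01, -9.67581823e-01,
        -1.65524074e+02],
       [ 0.00000000e+00,  0.00000000e+00,  0.00000000e+00,
         1.00000000e+00]]), 'shot': 3}
stand 0.73 [319. 284.] [ 579.3 -188.2]
stand 0.56 [639. 267.] [553.3 266.9]
head 0.74 [328. 361.] [ 661.9 -176.8]
backstop 0.69 [321. 316.] [ 618.8 -185.2]
spindle 0.53 [317. 306.] [ 592.2 -190.4]
needle 0.47 [321. 376.] [ 663.5 -185.9]
needle_tip 0.43 [321. 284.] [ 541.1 -186.1]
marker 0.64 [326. 372.] [ 659.2 -180.1]
marker 0.64 [365. 411.] [ 716.5 -128.7]
marker_peg 0.63 [364. 413.] [ 695.6 -134.5]
master 0.74 [314. 235.] [ 501.4 -194.6]
master 0.96 (array([ 496.7, -193.4]), 2.03, array([119.2,  20.3]))
stand 0.66 (array([ 529. , -182.1]), 4.7, array([229.7, 124.1]))
```

View pics/w1.png

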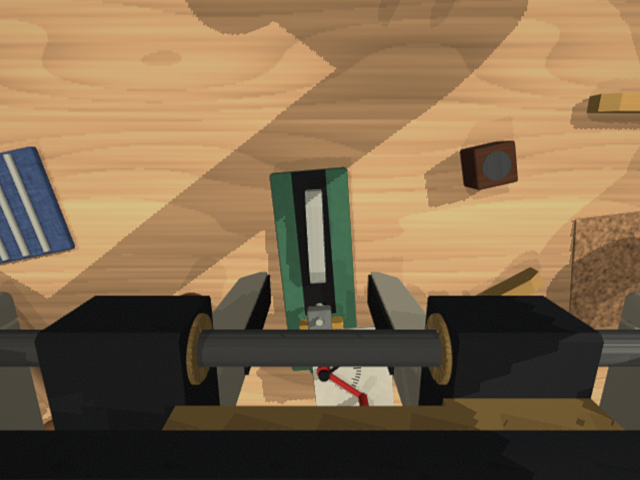

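The wrist picture shows the master from (314,190) to (317,283) on the black anvil, with the stand's near corners at about (271,174) and (347,168). I'll take the stand's yaw from its near edge and from the anvil edges.

```bash
python3 - <<'E'
from h import *
st=arm.sense();p=read_camera('wrist')
c=p['color'].astype(int)
g=(c[...,1]>c[...,0]+15)&(c[...,1]>c[...,2]+8)
g[330:]=0
L=[];Rr=[]
for v in range(180,270,3):
    u=np.where(g[v,230:400])[0]+230
    L.append(at(p,(u[0],v),20,st)[:2]);Rr.append(at(p,(u[-1],v),20,st)[:2])
L=np.array(L);Rr=np.array(Rr)
for A in(L,Rr):
    k,b=np.polyfit(A[:,0],A[:,1],1);print('edge yaw',np.degrees(np.arctan(k)),'y at 580',k*580+b)
B=[]
for u in range(276,343,4):
    v=np.where(g[150:220,u])[0]+150
    if len(v): B.append(at(p,(u,v[0]),20,st)[:2])
B=np.array(B);k,b=np.polyfit(B[:,1],B[:,0],1);print('near edge yaw',-np.degrees(np.arctan(k)),'x at -190',k*-190+b)
E
```

```text
edge yaw 4.438631673059959 y at 580 -237.72460293582506
edge yaw 4.70033936512149 y at 580 -140.60598084276984
near edge yaw 7.041070081541313 x at -190 418.488200739513
```

```bash
python3 -m crank '[{"slide":[-0.5,-0.56,5],"angular":[0,0,-2],"gripper":5},{"slide":[0,0,5],"angular":[0,0,0],"gripper":5},{"slide":[0,0,5],"angular":[0,0,0],"gripper":5},{"slide":[0,0,5],"angular":[0,0,0],"gripper":5},{"slide":[0,0,4],"angular":[0,0,0],"gripper":5},{"slide":[0,0,2],"angular":[0,0,0],"gripper":5},{"slide":[0,0,1.1],"angular":[0,0,0],"gripper":5},{"slide":[0,0,0],"angular":[0,0,0],"gripper":5}]'
python3 - <<'E'
from h import *
st=arm.sense();tool([467,-194.8,27],2)
p=read_camera('wrist');save(p,'w2')
for t,z in dict(backstop=20,spindle=44,marker_peg=119,master=20).items():
    for m in mark_of(p,t)[:2]:
        if m['score']>.2: print(t,round(m['score'],2),np.round(m['location']),np.round(at(p,m['location'],z,st)[:2],1))
for r in regions_of(p,'master')[:1]: print(r['score'],r['location'],ends(p,r['pixels'],50,st))
E
```

```text
clock: 5.52
position: [467.1, -194.6, 27.4]
ee_rot: [-0.018, 1.0, 0.0, -0.0]
wrist_force: [0.1, -0.5, 0.4]
opening: 49.8
gripper_force: 0.0
pos [ 467.1 -194.6   27.4] yaw 2.02 slide_cm [ 0.01 -0.02  0.04] tilt 0.05 wz_deg 0.02 (slide first) F [ 0.1 -0.5  0.4] open 49.8 grip 0.0 t 5.53
0.9 [315.5, 302.2] (array([ 454.3, -195.4]), 2.89, array([43. , 20.2]))
```

View pics/w2.png

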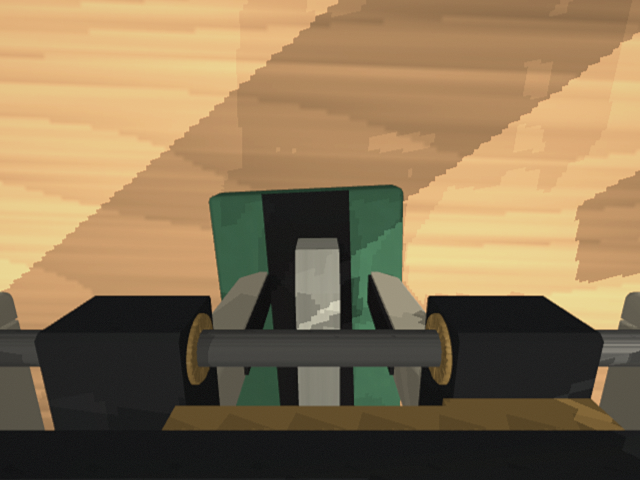

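The master sits centred between the open fingers, with its rear top edge at (317,240). The near edge of the base slopes about 3° against the tool, so the stand's yaw is about 4.7°. I'll grip, square up and start sliding in.

```bash
python3 -m crank '[{"slide":[0,0,0],"angular":[0,0,0],"gripper":1.5},{"slide":[0,0,0],"angular":[0,0,0],"gripper":1.5},{"slide":[0,0,0],"angular":[0,0,0],"gripper":1.5},{"slide":[0,0,0],"angular":[0,0,0],"gripper":1.5},{"slide":[0,0,0],"angular":[0,0,0],"gripper":1.5},{"slide":[0,0,-0.05],"angular":[0,0,0],"gripper":1.5},{"slide":[0,-0.15,0],"angular":[0,0,-1.3],"gripper":1.5},{"slide":[0,-0.15,0],"angular":[0,0,-1.3],"gripper":1.5},{"slide":[-0.5,0,0],"angular":[0,0,0],"gripper":1.5},{"slide":[-0.5,0,0],"angular":[0,0,0],"gripper":1.5}]'; python3 -c "
from h import *
tool([524.7,-193.5,27],4.6)"
```

```text
clock: 7.08
position: [477.3, -196.6, 28.0]
ee_rot: [-0.04, 0.999, 0.0, -0.0]
wrist_force: [-1.0, 0.2, -3.0]
opening: 20.0
gripper_force: 30.0
pos [ 477.3 -196.6   28. ] yaw 4.61 slide_cm [-4.75 -0.07  0.09] tilt 0.05 wz_deg 0.01 (slide first) F [-1.   0.2 -3. ] open 20.0 grip 30.0 t 7.08
```

```bash
python3 -m crank '[{"slide":[-0.5,0,0],"angular":[0,0,0],"gripper":1.5},{"slide":[-0.5,0,0],"angular":[0,0,0],"gripper":1.5},{"slide":[-0.5,0,0],"angular":[0,0,0],"gripper":1.5},{"slide":[-0.5,0,0],"angular":[0,0,0],"gripper":1.5},{"slide":[-0.4,0,0],"angular":[0,0,0],"gripper":1.5}]'; python3 -m crank '[{"slide":[-0.4,0,0],"angular":[0,0,0],"gripper":1.5},{"slide":[-0.4,0,0],"angular":[0,0,0],"gripper":1.5},{"slide":[-0.3,0,0],"angular":[0,0,0],"gripper":1.5}]';python3 -m crank '[{"slide":[-0.3,0,0],"angular":[0,0,0],"gripper":1.5},{"slide":[-0.2,0,0],"angular":[0,0,0],"gripper":1.5}]'; python3 -c "
from h import *
tool([524.7,-193.5,27],4.6)
p=read_camera('scene');
o=at(p,[264,304],20)
for t in ['backstop','master','spindle']:
  for m in mark_of(p,t)[:3]: print(t,m['score'],m['location'],at(p,m['location'],44 if t=='spindle' else 20)[:2])
cv2.imwrite('pics/s2.png',cv2.resize(p['color'][250:390,210:390,::-1],None,fx=4,fy=4,interpolation=cv2.INTER_CUBIC))"
```

```text
clock: 7.7
position: [501.5, -194.8, 28.1]
ee_rot: [-0.04, 0.999, 0.0, -0.0]
wrist_force: [-1.1, -0.5, -5.8]
opening: 20.3
gripper_force: 30.0
clock: 8.07
position: [510.2, -193.5, 27.8]
ee_rot: [-0.041, 0.999, 0.001, -0.002]
wrist_force: [-7.9, -1.2, -0.2]
opening: 19.6
gripper_force: 30.0
clock: 8.32
position: [515.1, -193.1, 27.8]
ee_rot: [-0.041, 0.999, 0.001, -0.002]
wrist_force: [-7.1, 0.0, -1.2]
opening: 20.3
gripper_force: 30.0
pos [ 515.1 -193.1   27.8] yaw 4.64 slide_cm [-0.96 -0.12  0.08] tilt 0.26 wz_deg 0.04 (slide first) F [-7.1  0.  -1.2] open 20.3 grip 30.0 t 8.32
backstop 0.48 [310.6, 330.1] [ 615.96905791 -186.35440494]
master 0.93 [282.5, 317.4] [ 553.23054351 -195.42768832]
spindle 0.44 [302.1, 313.5] [ 590.31303401 -179.67296217]
```

View pics/s2.png

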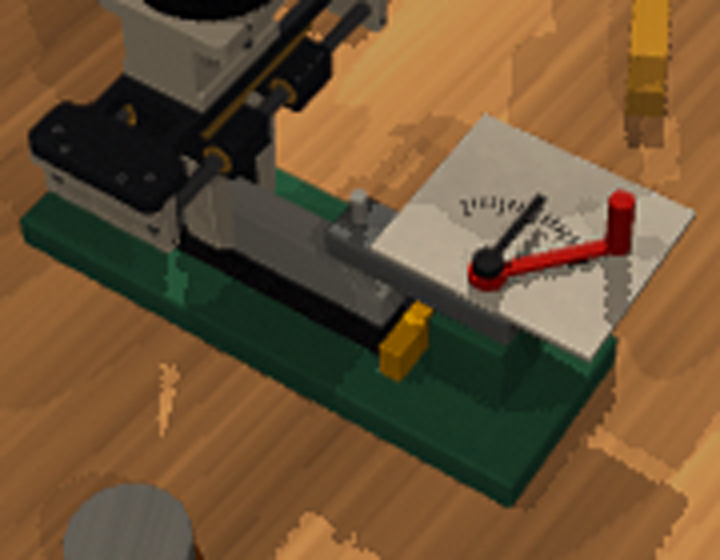

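The bar has lifted the spindle, so the needle has swung, and its nose is a few millimetres short of the yellow stop. From here I'll creep in with small steps.

```bash
for i in 1; do python3 -m crank '[{"slide":[-0.15,0,0],"angular":[0,0,0],"gripper":1.5},{"slide":[0,0,0],"angular":[0,0,0],"gripper":1.5}]' | grep -E "posi|wrist_f"; python3 -m crank '[{"slide":[-0.15,0,0],"angular":[0,0,0],"gripper":1.5},{"slide":[0,0,0],"angular":[0,0,0],"gripper":1.5}]' | grep -E "posi|wrist_f"; done
```

```text
position: [518.4, -193.2, 28.0]
wrist_force: [-3.3, 0.3, -4.2]
position: [520.4, -193.3, 28.0]
wrist_force: [-3.0, 0.6, -6.0]
```

```bash
python3 -m crank '[{"slide":[-0.1,0,0],"angular":[0,0,0],"gripper":1.5},{"slide":[0,0,0],"angular":[0,0,0],"gripper":1.5}]' | grep -E "posi|wrist_f"; python3 -m crank '[{"slide":[-0.1,0,0],"angular":[0,0,0],"gripper":1.5},{"slide":[0,0,0],"angular":[0,0,0],"gripper":1.5}]' | grep -E "posi|wrist_f"
```

```text
position: [521.4, -193.2, 28.1]
wrist_force: [-2.1, -0.2, -6.3]
position: [522.4, -193.2, 28.1]
wrist_force: [-1.9, 1.2, -6.8]
```

```bash
python3 -m crank '[{"slide":[-0.05,0,0],"angular":[0,0,0],"gripper":1.5},{"slide":[0,0,0],"angular":[0,0,0],"gripper":1.5}]' | grep -E "posi|wrist_f"
```

```text
position: [522.7, -193.2, 28.1]
wrist_force: [-2.6, 0.1, -6.5]
```

```bash
python3 -m crank '[{"slide":[-0.1,0,0],"angular":[0,0,0],"gripper":1.5},{"slide":[0,0,0],"angular":[0,0,0],"gripper":1.5}]' | grep -E "posi|wrist_f"; python3 -m crank '[{"slide":[-0.1,0,0],"angular":[0,0,0],"gripper":1.5},{"slide":[0,0,0],"angular":[0,0,0],"gripper":1.5}]' | grep -E "posi|wrist_f"; python3 -c "
from h import *
p=read_camera('scene')
cv2.imwrite('pics/s3.png',cv2.resize(p['color'][290:350,270:350,::-1],None,fx=8,fy=8,interpolation=cv2.INTER_CUBIC))"
```

```text
position: [523.9, -193.1, 28.2]
wrist_force: [-2.1, 0.4, -6.1]
position: [524.9, -193.0, 28.2]
wrist_force: [-1.8, -0.6, -6.6]
```

View pics/s3.png

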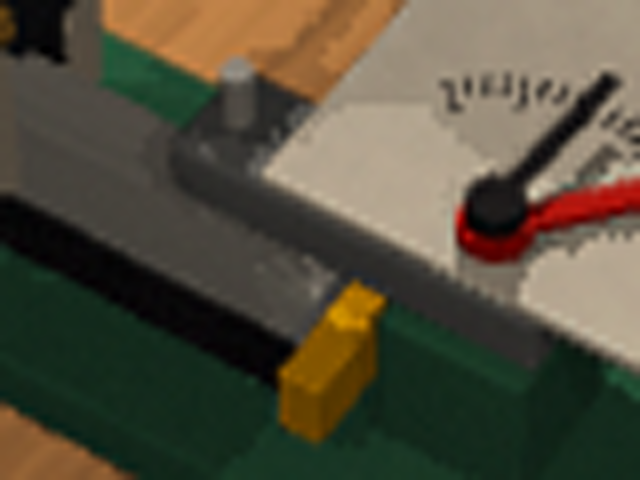

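The nose is almost at the yellow block (seen at (330,290) in the crop). I'll keep creeping.

```bash
for i in 1; do python3 -m crank '[{"slide":[-0.07,0,0],"angular":[0,0,0],"gripper":1.5},{"slide":[0,0,0],"angular":[0,0,0],"gripper":1.5}]' | grep -E "posi|wrist_f"; python3 -m crank '[{"slide":[-0.07,0,0],"angular":[0,0,0],"gripper":1.5},{"slide":[0,0,0],"angular":[0,0,0],"gripper":1.5}]' | grep -E "posi|wrist_f"; done
```

```text
position: [525.4, -192.9, 28.1]
wrist_force: [-1.9, -0.2, -7.4]
position: [526.2, -192.8, 28.2]
wrist_force: [-3.7, -0.5, -7.8]
```

```bash
for i in 1; do python3 -m crank '[{"slide":[-0.07,0,0],"angular":[0,0,0],"gripper":1.5},{"slide":[0,0,0],"angular":[0,0,0],"gripper":1.5}]' | grep -E "posi|wrist_f"; done
```

```text
position: [526.9, -192.8, 28.2]
wrist_force: [-2.8, 0.6, -7.1]
```

```bash
python3 -m crank '[{"slide":[-0.07,0,0],"angular":[0,0,0],"gripper":1.5},{"slide":[0,0,0],"angular":[0,0,0],"gripper":1.5}]' | grep -E "posi|wrist_f"; python3 -m crank '[{"slide":[-0.07,0,0],"angular":[0,0,0],"gripper":1.5},{"slide":[0,0,0],"angular":[0,0,0],"gripper":1.5}]' | grep -E "posi|wrist_f"
```

```text
position: [527.6, -192.7, 28.2]
wrist_force: [-1.7, 0.4, -7.5]
position: [528.1, -192.7, 28.1]
wrist_force: [-2.9, -0.4, -6.3]
```

```bash
python3 -m crank '[{"slide":[-0.07,0,0],"angular":[0,0,0],"gripper":1.5},{"slide":[0,0,0],"angular":[0,0,0],"gripper":1.5}]' | grep -E "posi|wrist_f"
```

```text
position: [528.1, -192.6, 28.1]
wrist_force: [-5.6, -1.0, -4.9]
```

Contact with the backstop: the position has stopped changing and the force is rising. I'll press a little more and hold.

```bash
python3 -m crank '[{"slide":[-0.07,0,0],"angular":[0,0,0],"gripper":1.5},{"slide":[0,0,0],"angular":[0,0,0],"gripper":1.5}]' | grep -E "posi|wrist_f"
```

```text
position: [528.1, -192.5, 28.0]
wrist_force: [-8.3, -1.3, -4.6]
```

```bash
python3 -m crank '[{"slide":[-0.04,0,0],"angular":[0,0,0],"gripper":1.5},{"slide":[0,0,0],"angular":[0,0,0],"gripper":1.5},{"slide":[0,0,0],"angular":[0,0,0],"gripper":1.5},{"slide":[0,0,0],"angular":[0,0,0],"gripper":1.5}]' | grep -E "clock|posi|wrist_f"; python3 - <<'E'
from h import *
tool([0,0,0],4.6)
p=read_camera('top')
for t,z in dict(stand=0,backstop=20,needle=94,needle_tip=94,marker=92,marker_peg=119).items():
    for m in mark_of(p,t)[:2]:
        if m['score']>.2: print(t,round(m['score'],2),np.round(m['location'],1),np.round(at(p,m['location'],z)[:2],1))
p=read_camera('scene')
for t,z in dict(master=20,needle=94,needle_tip=94,marker=92,marker_peg=119).items():
    for m in mark_of(p,t)[:2]:
        if m['score']>.2: print('s',t,round(m['score'],2),np.round(m['location'],1),np.round(at(p,m['location'],z)[:2],1))
E
```

```text
clock: 12.58
position: [528.1, -192.5, 28.0]
wrist_force: [-8.6, -0.7, -3.5]
pos [ 528.1 -192.5   28. ] yaw 4.63 slide_cm [51.07 23.45  2.99] tilt 0.20 wz_deg 0.03 (slide first) F [-8.6 -0.7 -3.5] open 19.9 grip 30.0 t 12.57
stand 0.75 [383.8 240.3] [ 576.8 -188.5]
backstop 0.26 [291.  299.5] [413.6  22.2]
needle 0.59 [195.2 231.4] [543. 249.]
needle 0.36 [389.8 196.3] [ 660.9 -187. ]
needle_tip 0.59 [368.5 195.1] [ 659.8 -138. ]
marker 0.52 [388.2 193.5] [ 667.9 -183.1]
marker_peg 0.67 [366.  174.2] [ 701.2 -127.6]
s master 0.86 [288.4 321.4] [ 568.7 -196. ]
s needle 0.64 [290.9 322.3] [ 613.7 -239.1]
s needle 0.53 [333.  316.5] [ 664.9 -183.3]
s needle_tip 0.41 [346.7 299.7] [ 661.6 -136. ]
s marker 0.62 [331.  316.9] [ 661.7 -184.8]
s marker 0.53 [334.6 321.4] [ 672.8 -189.1]
s marker_peg 0.65 [363.7 301.2] [ 699.4 -139. ]
```

Contact is about 6 N and held, so the master is home. Next I'll release it, rise and go over the marker peg.

```bash
python3 -m crank '[{"slide":[0.1,0,0],"angular":[0,0,0],"gripper":5},{"slide":[0,0,0],"angular":[0,0,0],"gripper":5},{"slide":[0,0,0],"angular":[0,0,0],"gripper":5},{"slide":[0,0,-4.75],"angular":[0,0,0],"gripper":5},{"slide":[0,0,-4.75],"angular":[0,0,0],"gripper":5},{"slide":[0,0,-4.75],"angular":[0,0,0],"gripper":5},{"slide":[0,0,-4.75],"angular":[0,0,0],"gripper":5},{"slide":[-4.35,1.1,0],"angular":[0,0,0],"gripper":5},{"slide":[-4.35,1.1,0],"angular":[0,0,0],"gripper":5},{"slide":[-4.35,1.1,0],"angular":[0,0,0],"gripper":5},{"slide":[-4.35,1.1,0],"angular":[0,0,0],"gripper":5},{"slide":[0,0,0],"angular":[0,0,-9.3],"gripper":4},{"slide":[0,0,0],"angular":[0,0,-9.3],"gripper":4},{"slide":[0,0,0],"angular":[0,0,-9.3],"gripper":4},{"slide":[0,0,0],"angular":[0,0,-9.3],"gripper":4},{"slide":[0,0,0],"angular":[0,0,-9.3],"gripper":4},{"slide":[0,0,0],"angular":[0,0,-9.3],"gripper":4},{"slide":[0,0,0],"angular":[0,0,0],"gripper":4}]'
python3 - <<'E'
from h import *
st=arm.sense();tool([698,-135,97],60);print(np.round(st['joints'],2))
p=read_camera('wrist');save(p,'w3')
for t,z in dict(backstop=20,spindle=44,needle=94,needle_tip=94,marker=92,marker_peg=119,master=20).items():
    for m in mark_of(p,t)[:2]:
        if m['score']>.2: print(t,round(m['score'],2),np.round(m['location'],1),np.round(at(p,m['location'],z,st)[:2],1))
for t,z in dict(needle=94,marker=92,master=50).items():
    for r in regions_of(p,t)[:1]: print(t,r['score'],r['location'],ends(p,r['pixels'],z,st))
E
```

```text
clock: 15.48
position: [699.2, -134.6, 218.4]
ee_rot: [-0.503, 0.864, -0.0, 0.0]
wrist_force: [-0.2, -0.3, -0.2]
opening: 39.9
gripper_force: 0.0
pos [ 699.2 -134.6  218.4] yaw 60.35 slide_cm [ 0.1   0.09 12.14] tilt 0.05 wz_deg 0.35 (slide first) F [-0.2 -0.3 -0.2] open 39.9 grip 0.0 t 15.47
[-0.35  0.56  1.08  0.    1.5  -2.97]
backstop 0.67 [359.4 135.2] [ 621. -186.]
spindle 0.46 [388.5 116.9] [ 592.5 -187.6]
needle 0.62 [355.  204.8] [ 659.3 -139.6]
needle 0.6 [327.2 161.5] [ 662.2 -182.5]
needle_tip 0.92 [355.6 207. ] [ 659.7 -137.7]
needle_tip 0.46 [409.2  99.1] [ 582.8 -192.4]
marker 0.9 [329.7 161.1] [ 660.3 -181.7]
marker_peg 0.81 [318.  239.9] [ 698.4 -134.1]
master 0.67 [394.3 109.6] [ 579.5 -190.4]
master 0.58 [411.  101.1] [ 561.6 -189.3]
needle 0.8 [330.6, 169.3] (array([ 662.8, -163.6]), 85.18, array([52.3, 13.8]))
marker 0.78 [322.7, 205.5] (array([ 680.1, -156. ]), 55.07, array([84. , 17.1]))
master 0.83 [442.1, 82.6] (array([ 540. , -191.4]), 4.85, array([67.9, 20.2]))
```

View pics/w3.png

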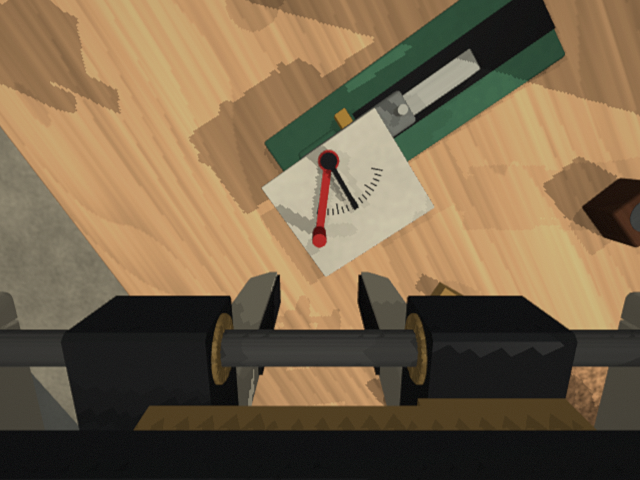

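The picture shows the needle hub at (328,160), its tip at (355,207) and the peg top at (318,240), all of which fit the given sizes. The master nose is under the head. I'll descend on the peg and pinch it, and work out the arc.

```bash
python3 -m crank '[{"slide":[0,0.05,3.5],"angular":[0,0,0],"gripper":4},{"slide":[0,0.04,3.5],"angular":[0,0,0],"gripper":4},{"slide":[0,0,3],"angular":[0,0,0],"gripper":4},{"slide":[0,0,2],"angular":[0,0,0],"gripper":4},{"slide":[0,0,0],"angular":[0,0,0],"gripper":0.8},{"slide":[0,0,0],"angular":[0,0,0],"gripper":0.8},{"slide":[0,0,0],"angular":[0,0,0],"gripper":0.8},{"slide":[0,0,0],"angular":[0,0,0],"gripper":0.8},{"slide":[0,0,0],"angular":[0,0,0],"gripper":0.8}]'
python3 - <<'E'
from h import *
s=arm.sense();tool([658.3,-120.4,98],60.35)
M=R.from_quat(s['ee_rot']).as_matrix();c=np.array([661.5,-182.3]);g=s['position'][:2]-c
print(np.hypot(*g),np.degrees(np.arctan2(g[1],g[0])))
th=np.radians(np.linspace(np.degrees(np.arctan2(g[1],g[0])),93,9))
P=np.hypot(*g)*np.c_[np.cos(th),np.sin(th)]
print(np.round(np.diff(np.c_[P,np.zeros(9)],axis=0)@M/10,2))
E
```

```text
clock: 17.15
position: [698.9, -134.5, 99.6]
ee_rot: [-0.503, 0.864, -0.001, 0.001]
wrist_force: [0.4, 0.6, 4.9]
opening: 11.2
gripper_force: 30.0
pos [ 698.9 -134.5   99.6] yaw 60.43 slide_cm [0.78 4.23 0.15] tilt 0.15 wz_deg 0.08 (slide first) F [0.4 0.6 4.9] open 11.2 grip 30.0 t 17.15
60.70281515729557 51.9505745072249
[[-0.06  0.54 -0.  ]
 [-0.01  0.54 -0.  ]
 [ 0.04  0.54 -0.  ]
 [ 0.09  0.54 -0.  ]
 [ 0.14  0.53 -0.  ]
 [ 0.18  0.51 -0.  ]
 [ 0.23  0.49 -0.  ]
 [ 0.27  0.47 -0.  ]]
```

```bash
python3 -m crank '[{"slide":[-0.06,0.54,-0.12],"angular":[0,0,0],"gripper":0.8},{"slide":[-0.01,0.54,0],"angular":[0,0,0],"gripper":0.8},{"slide":[0.04,0.54,0],"angular":[0,0,0],"gripper":0.8},{"slide":[0.09,0.54,0],"angular":[0,0,0],"gripper":0.8}]'
python3 -m crank '[{"slide":[0.14,0.53,0],"angular":[0,0,0],"gripper":0.8},{"slide":[0.18,0.51,0],"angular":[0,0,0],"gripper":0.8},{"slide":[0.23,0.49,0],"angular":[0,0,0],"gripper":0.8},{"slide":[0.27,0.47,0],"angular":[0,0,0],"gripper":0.8},{"slide":[0,0,0],"angular":[0,0,0],"gripper":0.8}]'
python3 - <<'E'
from h import *
st=arm.sense();tool([658.3,-120.4,98],60.35)
p=read_camera('wrist');save(p,'w4')
for t,z in dict(needle=94,needle_tip=94,marker=92,marker_peg=119).items():
    for m in mark_of(p,t)[:2]:
        if m['score']>.2: print(t,round(m['score'],2),np.round(m['location'],1),np.round(at(p,m['location'],z,st)[:2],1))
E
```

```text
clock: 17.65
position: [679.7, -123.3, 99.8]
ee_rot: [-0.503, 0.864, -0.0, 0.001]
wrist_force: [5.3, -0.7, 0.2]
opening: 11.0
gripper_force: 30.0
clock: 18.27
position: [656.9, -121.1, 99.7]
ee_rot: [-0.503, 0.864, 0.0, -0.0]
wrist_force: [1.3, 1.4, 4.5]
opening: 11.1
gripper_force: 30.0
pos [ 656.9 -121.1   99.7] yaw 60.43 slide_cm [-0.13 -0.09  0.17] tilt 0.04 wz_deg 0.08 (slide first) F [1.3 1.4 4.5] open 11.1 grip 30.0 t 18.27
needle 0.65 [244.9 189. ] [ 662.3 -182.5]
needle_tip 0.67 [291.5 263.7] [ 662.1 -137.6]
marker 0.91 [252.1 185.1] [ 658.6 -182.3]
marker_peg 0.86 [319.8 303. ] [ 654.5 -121.1]
```

View pics/w4.png

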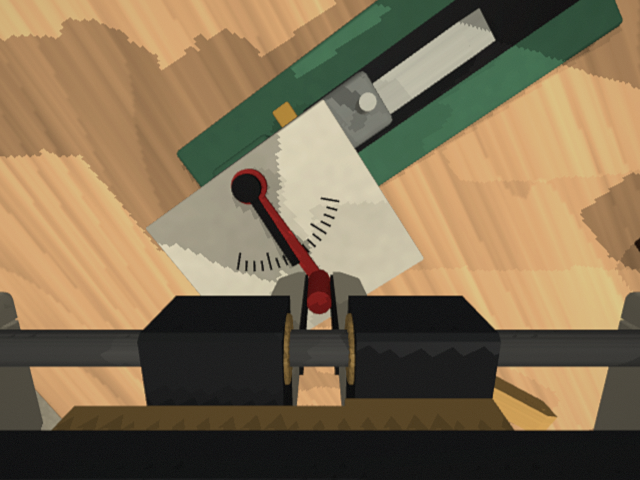

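The marker, with its peg at (319,290), has gone slightly past the needle tip at (291,264), about 3° too far anticlockwise. I'll turn it back about 3.5 mm at the peg, then release and rise to check.

```bash
python3 -m crank '[{"slide":[-0.19,-0.32,0],"angular":[0,0,0],"gripper":0.8},{"slide":[0,0,0],"angular":[0,0,0],"gripper":0.8},{"slide":[0,0,0],"angular":[0,0,0],"gripper":3},{"slide":[0,0,0],"angular":[0,0,0],"gripper":3},{"slide":[0,0,-2],"angular":[0,0,0],"gripper":3},{"slide":[0,0,-4],"angular":[0,0,0],"gripper":3},{"slide":[0,0,-4],"angular":[0,0,0],"gripper":4},{"slide":[0,0,0],"angular":[0,0,0],"gripper":4}]'
python3 - <<'E'
from h import *
st=arm.sense();tool([658.3,-120.4,98],60.35)
p=read_camera('wrist')
cv2.imwrite('pics/w5.png',cv2.resize(p['color'][130:330,160:420,::-1],None,fx=3,fy=3,interpolation=cv2.INTER_CUBIC))
for t,z in dict(needle=94,needle_tip=94,marker=92,marker_peg=119,backstop=20).items():
    for m in mark_of(p,t)[:2]:
        if m['score']>.2: print(t,round(m['score'],2),np.round(m['location'],1),np.round(at(p,m['location'],z,st)[:2],1))
for r in regions_of(p,'master')[:1]: print(r['score'],r['location'],ends(p,r['pixels'],50,st))
E
```

```text
clock: 19.52
position: [662.9, -122.3, 203.0]
ee_rot: [-0.503, 0.864, -0.003, 0.002]
wrist_force: [0.2, 0.1, -0.6]
opening: 39.6
gripper_force: 0.0
pos [ 662.9 -122.3  203. ] yaw 60.41 slide_cm [ 0.07  0.56 10.5 ] tilt 0.37 wz_deg 0.06 (slide first) F [ 0.2  0.1 -0.6] open 39.6 grip 0.0 t 19.52
needle 0.57 [279.4 171.6] [ 663.  -182.9]
needle 0.43 [376.2 105.9] [ 575.  -188.5]
needle_tip 0.88 [312.2 219.6] [ 659.6 -137. ]
marker 0.63 [284.6 172.7] [ 660.1 -180.1]
marker_peg 0.81 [323.  241.5] [ 657.9 -122.6]
0.88 [404.6, 90.6] (array([ 541.1, -190.9]), 4.77, array([72. , 20.3]))
```

View pics/w5.png

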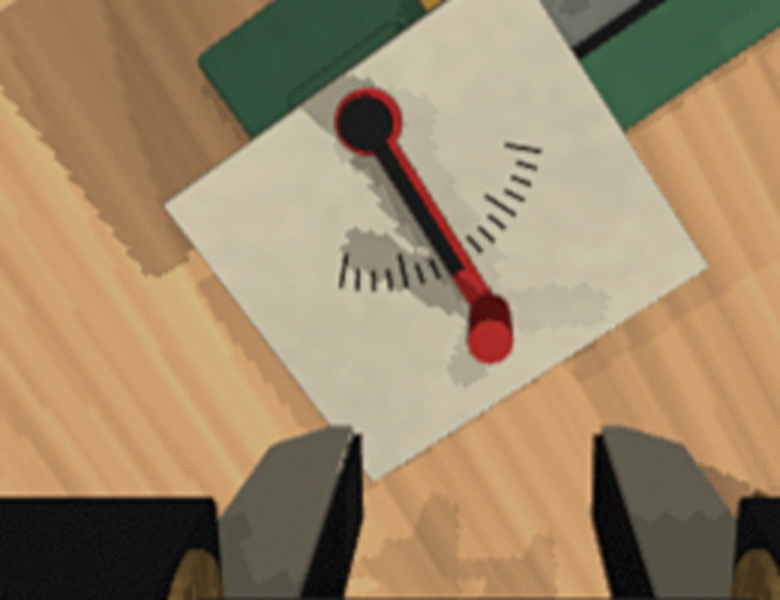

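The red arm now lies under the black needle (tip at (455,270), arm centre about 1 mm off), and the marker is released. I'll go back to the master.

```bash
python3 -m crank '[{"slide":[4.25,2.76,0],"angular":[0,0,0],"gripper":5},{"slide":[4.25,2.76,0],"angular":[0,0,0],"gripper":5},{"slide":[4.25,2.76,0],"angular":[0,0,0],"gripper":5},{"slide":[0,0,0],"angular":[0,0,9.3],"gripper":5},{"slide":[0,0,0],"angular":[0,0,9.3],"gripper":5},{"slide":[0,0,0],"angular":[0,0,9.3],"gripper":5},{"slide":[0,0,0],"angular":[0,0,9.3],"gripper":5},{"slide":[0,0,0],"angular":[0,0,9.3],"gripper":5},{"slide":[0,0,0],"angular":[0,0,9.3],"gripper":5},{"slide":[0,0,0],"angular":[0,0,0],"gripper":5}]'
python3 - <<'E'
from h import *
st=arm.sense();tool([526,-192.6,28],4.6)
p=read_camera('wrist')
for r in regions_of(p,'master')[:1]: print(r['score'],r['location'],ends(p,r['pixels'],50,st))
for m in mark_of(p,'master')[:1]:print(at(p,m['location'],20,st))
p=read_camera('scene')
for t,z in dict(pad=4,part=32).items():
    for r in regions_of(p,t)[:3]: print(t,r['score'],r['location'],ends(p,r['pixels'],z))
p=read_camera('top')
for t,z in dict(pad=4,part=32).items():
    for r in regions_of(p,t)[:3]: print(t,r['score'],r['location'],ends(p,r['pixels'],z))
E
```

```text
clock: 21.12
position: [531.9, -180.6, 198.4]
ee_rot: [-0.032, 0.999, -0.007, -0.005]
wrist_force: [-0.4, -0.8, 0.1]
opening: 50.2
gripper_force: 0.0
pos [ 531.9 -180.6  198.4] yaw 3.61 slide_cm [ 0.49 -0.92 17.07] tilt 0.98 wz_deg -0.99 (slide first) F [-0.4 -0.8  0.1] open 50.2 grip 0.0 t 21.12
0.8 [308.0, 238.0] (array([ 543. , -190.3]), 4.28, array([90.4, 20.3]))
[ 561.75875768 -189.7316788    20.        ]
pad 0.88 [399.2, 212.4] (array([557.7, 262.2]), -82.79, array([193. , 172.6]))
part 0.84 [323.9, 181.2] (array([355.6, 189.1]), -84.07, array([138.7,  40.1]))
part 0.8 [410.3, 189.8] (array([556. , 296.4]), 18.3, array([121.2,  63. ]))
pad 0.56 [199.7, 231.9] (array([556.3, 263.5]), -82.72, array([192.1, 171.8]))
part 0.72 [280.6, 222.3] (array([589.5,  63.3]), -58.03, array([117.6,  27.4]))
part 0.68 [173.9, 239.4] (array([545.8, 307.7]), 18.47, array([120.6,  27.3]))
part 0.56 [208.5, 326.3] (array([337.7, 206.8]), -89.72, array([121.1,  20.6]))
```

```bash
cat >> h.py <<'E'
def goto(target,yaw):
    s=arm.sense(); Rc=R.from_quat(s['ee_rot']); a=np.radians(yaw)
    M=np.c_[[-np.cos(a),-np.sin(a),0],[-np.sin(a),np.cos(a),0],[0,0,-1]]
    print('angular deg',np.round((Rc.inv()*R.from_matrix(M)).as_rotvec(degrees=True),2),'then slide cm',np.round(M.T@(np.array(target)-s['position'])/10,2))
E
python3 -c "
from h import *
goto([528,-192.3,28],4.6)"
```

```text
angular deg [-0.82 -0.53 -1.03] then slide cm [ 0.51 -1.12 17.11]
```

```bash
python3 -m crank '[{"slide":[0,0,0],"angular":[-0.82,-0.53,-1.03],"gripper":5},{"slide":[0.51,-1.1,2],"angular":[0,0,0],"gripper":5},{"slide":[0,0,4],"angular":[0,0,0],"gripper":5},{"slide":[0,0,4],"angular":[0,0,0],"gripper":5},{"slide":[0,0,4],"angular":[0,0,0],"gripper":5},{"slide":[0,0,2],"angular":[0,0,0],"gripper":5},{"slide":[0,0,1.1],"angular":[0,0,0],"gripper":5},{"slide":[0,0,0],"angular":[0,0,0],"gripper":5}]'; python3 -c "
from h import *
goto([528,-192.3,28],4.6)"
```

```text
clock: 22.58
position: [527.8, -192.2, 27.8]
ee_rot: [-0.04, 0.999, 0.0, -0.0]
wrist_force: [0.8, -0.7, -0.2]
opening: 49.7
gripper_force: 0.0
angular deg [ 0.03 -0.03 -0.03] then slide cm [-0.02 -0.01 -0.02]
```

```bash
python3 -m crank '[{"slide":[0,0,0],"angular":[0,0,0],"gripper":1.5},{"slide":[0,0,0],"angular":[0,0,0],"gripper":1.5},{"slide":[0,0,0],"angular":[0,0,0],"gripper":1.5},{"slide":[0,0,0],"angular":[0,0,0],"gripper":1.5},{"slide":[0,0,0],"angular":[0,0,0],"gripper":1.5},{"slide":[0.5,0,0],"angular":[0,0,0],"gripper":1.5},{"slide":[1,0,0],"angular":[0,0,0],"gripper":1.5},{"slide":[1,0,0],"angular":[0,0,0],"gripper":1.5},{"slide":[1,0,0],"angular":[0,0,0],"gripper":1.5},{"slide":[1,0,0],"angular":[0,0,0],"gripper":1.5},{"slide":[1.5,0,0],"angular":[0,0,0],"gripper":1.5},{"slide":[2,0,0],"angular":[0,0,0],"gripper":1.5},{"slide":[2,0,0],"angular":[0,0,0],"gripper":1.5},{"slide":[0,0,-3],"angular":[0,0,0],"gripper":1.5},{"slide":[0,0,-4],"angular":[0,0,0],"gripper":1.5},{"slide":[0,0,-4],"angular":[0,0,0],"gripper":1.5},{"slide":[0,0,0],"angular":[0,0,0],"gripper":1.5}]'; python3 -c "
from h import *
goto([531,214,138],7.2)
tool([531,214,138],7.2)"
```

```text
clock: 24.7
position: [428.2, -200.7, 139.3]
ee_rot: [-0.04, 0.999, -0.001, 0.001]
wrist_force: [-0.3, 0.6, -5.9]
opening: 19.6
gripper_force: 30.0
angular deg [-0.13  0.08 -2.64] then slide cm [-15.4   39.85   0.13]
pos [ 428.2 -200.7  139.3] yaw 4.56 slide_cm [-13.55  40.52   0.06] tilt 0.15 wz_deg -2.64 (slide first) F [-0.3  0.6 -5.9] open 19.6 grip 30.0 t 24.7
```

```bash
python3 -m crank '[{"slide":[-1.23,3.68,0],"angular":[0,0,0],"gripper":1.5},{"slide":[-1.23,3.68,0],"angular":[0,0,0],"gripper":1.5},{"slide":[-1.23,3.68,0],"angular":[0,0,0],"gripper":1.5},{"slide":[-1.23,3.68,0],"angular":[0,0,0],"gripper":1.5},{"slide":[-1.23,3.68,0],"angular":[0,0,0],"gripper":1.5},{"slide":[-1.23,3.68,0],"angular":[0,0,0],"gripper":1.5},{"slide":[-1.23,3.68,0],"angular":[0,0,0],"gripper":1.5},{"slide":[-1.23,3.68,0],"angular":[0,0,0],"gripper":1.5},{"slide":[-1.23,3.68,0],"angular":[0,0,0],"gripper":1.5},{"slide":[-1.23,3.68,0],"angular":[0,0,0],"gripper":1.5},{"slide":[-1.23,3.68,0],"angular":[0,0,0],"gripper":1.5},{"slide":[0,0,0],"angular":[0,0,-2.6],"gripper":1.5},{"slide":[0,0,0],"angular":[0,0,0],"gripper":1.5}]'; python3 - <<'E'
from h import *
goto([531,214,13],7.2)
st=arm.sense();p=read_camera('wrist');save(p,'w6')
for t,z in dict(pad=4,part=32,master=140).items():
    for r in regions_of(p,t)[:3]: print(t,r['score'],r['location'],ends(p,r['pixels'],z,st))
for m in mark_of(p,'part')[:3]: print(m['score'],at(p,m['location'],4,st))
E
```

```text
clock: 26.32
position: [528.4, 213.8, 134.5]
ee_rot: [-0.063, 0.998, -0.001, -0.003]
wrist_force: [0.2, -0.1, -5.3]
opening: 19.6
gripper_force: 30.0
angular deg [-0.06 -0.4  -0.01] then slide cm [-0.26 -0.02 12.15]
pad 0.97 [378.7, 220.4] (array([525.2, 261.8]), -82.76, array([189.3, 110.1]))
part 0.97 [147.0, 282.3] (array([583.4,  75.5]), -59.33, array([123.2,  24. ]))
part 0.87 [427.6, 247.8] (array([525.1, 301.9]), 17.99, array([81.9, 26.2]))
part 0.59 [391.4, 2.1] (array([358.6, 234. ]), -82.8, array([68.5,  8.5]))
master 0.63 [320.0, 300.1] (array([521.9, 214. ]), 6.33, array([49.2, 21.9]))
0.95 [544.82206025 308.87386497   4.        ]
0.67 [588.03520785  70.47072634   4.        ]
```

View pics/w6.png

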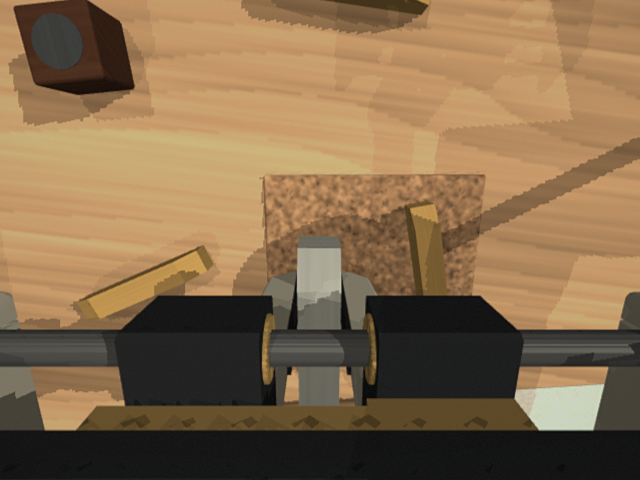

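The held master, with its rear at (320,240), is over the free right half of the pad, whose corner is at (264,176). The brass bar runs from (425,207). I'll lower the master and release it.

```bash
python3 -m crank '[{"slide":[-0.26,0,3],"angular":[-0.06,-0.4,0],"gripper":1.5},{"slide":[0,0,4],"angular":[0,0,0],"gripper":1.5},{"slide":[0,0,3],"angular":[0,0,0],"gripper":1.5},{"slide":[0,0,1.4],"angular":[0,0,0],"gripper":1.5},{"slide":[0,0,0.5],"angular":[0,0,0],"gripper":1.5},{"slide":[0,0,0.2],"angular":[0,0,0],"gripper":1.5},{"slide":[0,0,0],"angular":[0,0,0],"gripper":1.5}]'
```

```text
clock: 27.45
position: [535.0, 214.8, 18.0]
ee_rot: [-0.062, 0.998, 0.001, 0.004]
wrist_force: [-0.6, 0.3, -5.3]
opening: 19.8
gripper_force: 30.0
```

```bash
python3 -m crank '[{"slide":[0,0,0.3],"angular":[0,0.4,0],"gripper":1.5},{"slide":[0,0,0],"angular":[0,0,0],"gripper":1.5}]'; python3 -m crank '[{"slide":[0,0,0.15],"angular":[0,0,0],"gripper":1.5},{"slide":[0,0,0],"angular":[0,0,0],"gripper":1.5}]';python3 -c "
from h import *
goto([535,214.8,12],7.2)"
```

```text
clock: 27.7
position: [534.8, 214.8, 14.4]
ee_rot: [-0.062, 0.998, 0.001, 0.001]
wrist_force: [-0.2, -0.8, -4.2]
opening: 19.6
gripper_force: 30.0
clock: 27.95
position: [534.5, 214.8, 13.1]
ee_rot: [-0.062, 0.998, 0.001, 0.0]
wrist_force: [-1.8, 0.4, 0.1]
opening: 19.8
gripper_force: 30.0
angular deg [ 0.06  0.05 -0.03] then slide cm [-0.05 -0.    0.11]
```

```bash
python3 -m crank '[{"slide":[0,0,0],"angular":[0,0,0],"gripper":4.5},{"slide":[0,0,0],"angular":[0,0,0],"gripper":4.5},{"slide":[0,0,0],"angular":[0,0,0],"gripper":4.5},{"slide":[0,0,-4],"angular":[0,0,0],"gripper":4.5},{"slide":[0,0,-4],"angular":[0,0,0],"gripper":4.5},{"slide":[0,0,-4],"angular":[0,0,0],"gripper":4.5},{"slide":[0.47,4.25,0],"angular":[0,0,0],"gripper":4.5},{"slide":[0.47,4.25,0],"angular":[0,0,0],"gripper":4.5},{"slide":[0,0,0],"angular":[0,0,-5.4],"gripper":4.5},{"slide":[0,0,0],"angular":[0,0,-5.4],"gripper":4.5},{"slide":[0,0,0],"angular":[0,0,0],"gripper":4.5}]'; python3 - <<'E'
from h import *
st=arm.sense();p=read_camera('wrist')
for t,z in dict(part=32,master=34).items():
    for r in regions_of(p,t)[:3]: print(t,r['score'],r['location'],ends(p,r['pixels'],z,st))
goto([514.6,298.1,12],18)
E
```

```text
clock: 29.32
position: [514.2, 297.9, 132.6]
ee_rot: [-0.156, 0.988, 0.0, 0.0]
wrist_force: [-0.1, -0.3, 0.5]
opening: 45.2
gripper_force: 0.0
part 0.95 [322.7, 264.8] (array([536.8, 308.6]), 17.82, array([105.3,  20.5]))
part 0.76 [52.8, 232.1] (array([574.1,  94.3]), -60.31, array([94.7, 21.2]))
part 0.56 [338.0, 5.6] (array([356.7, 255.7]), -72.03, array([37.2, 10.8]))
master 0.56 [210.6, 244.4] (array([544.4, 220.2]), 6.81, array([86.7, 26.8]))
angular deg [ 0.05  0.01 -0.15] then slide cm [-0.04  0.04 12.06]
```

```bash
python3 -m crank '[{"slide":[0,0.28,4],"angular":[0,0,0],"gripper":4.5},{"slide":[0,0,4],"angular":[0,0,0],"gripper":4.5},{"slide":[0,0,3],"angular":[0,0,0],"gripper":4.5},{"slide":[0,0,1.1],"angular":[0,0,0],"gripper":4.5},{"slide":[0,0,0],"angular":[0,0,0],"gripper":4.5},{"slide":[0,0,0],"angular":[0,0,0],"gripper":1.5},{"slide":[0,0,0],"angular":[0,0,0],"gripper":1.5},{"slide":[0,0,0],"angular":[0,0,0],"gripper":1.5},{"slide":[0,0,0],"angular":[0,0,0],"gripper":1.5},{"slide":[0,0,0],"angular":[0,0,0],"gripper":1.5}]';python3 - <<'E'
from h import *
st=arm.sense();goto([514.6,298.1,12],18)
p=read_camera('wrist')
for t,z in dict(part=32).items():
    for r in regions_of(p,t)[:3]: print(t,r['score'],r['location'],ends(p,r['pixels'],z,st))
E
```

```text
clock: 30.72
position: [513.9, 300.7, 12.5]
ee_rot: [-0.156, 0.988, 0.001, 0.001]
wrist_force: [-0.5, -0.4, 7.2]
opening: 19.8
gripper_force: 30.0
angular deg [ 0.05  0.09 -0.04] then slide cm [ 0.02 -0.27  0.05]
part 0.86 [316.2, 298.4] (array([503.4, 298.5]), 17.95, array([42.3, 20. ]))
```

```bash
python3 -m crank '[{"slide":[0,0,-4],"angular":[0,0,0],"gripper":1.5},{"slide":[0,0,-4.5],"angular":[0,0,0],"gripper":1.5},{"slide":[0,0,-4.5],"angular":[0,0,0],"gripper":1.5},{"slide":[2.15,-4.09,0],"angular":[0,0,0],"gripper":1.5},{"slide":[2.15,-4.09,0],"angular":[0,0,0],"gripper":1.5},{"slide":[2.15,-4.09,0],"angular":[0,0,0],"gripper":1.5},{"slide":[2.15,-4.09,0],"angular":[0,0,0],"gripper":1.5},{"slide":[2.15,-4.09,0],"angular":[0,0,0],"gripper":1.5},{"slide":[2.15,-4.09,0],"angular":[0,0,0],"gripper":1.5},{"slide":[2.15,-4.09,0],"angular":[0,0,0],"gripper":1.5},{"slide":[2.15,-4.09,0],"angular":[0,0,0],"gripper":1.5},{"slide":[2.15,-4.09,0],"angular":[0,0,0],"gripper":1.5},{"slide":[2.15,-4.09,0],"angular":[0,0,0],"gripper":1.5},{"slide":[2.15,-4.09,0],"angular":[0,0,0],"gripper":1.5},{"slide":[0,0,0],"angular":[0,0,6.7],"gripper":1.5},{"slide":[0,0,0],"angular":[0,0,6.7],"gripper":1.5},{"slide":[0,0,0],"angular":[0,0,0],"gripper":1.5}]';python3 - <<'E'
from h import *
goto([428,-200.7,30],4.6)
p=read_camera('top')
for t,z in dict(master=34,hammer=0,doming_block=0,jar=0).items():
    for m in mark_of(p,t)[:1]: print(t,m['score'],at(p,m['location'],z)[:2])
    if t=='master':
        for r in regions_of(p,t)[:1]: print(ends(p,r['pixels'],34))
E
```

```text
clock: 32.95
position: [426.2, -200.0, 140.1]
ee_rot: [-0.04, 0.999, 0.001, -0.001]
wrist_force: [0.3, 0.2, -5.2]
opening: 20.1
gripper_force: 30.0
angular deg [ 0.16 -0.12  0.  ] then slide cm [-0.17 -0.08 11.01]
master 0.55 [567.16300204 217.74910809]
(array([565.2, 216.9]), 6.55, array([122.5,  24. ]))
hammer 0.8 [704.96305595 226.03007566]
doming_block 0.95 [411.49824282  32.19612945]
jar 0.86 [ 616.9140225  -367.27152071]
```

The master lies on the pad at (565,217). I'll lower the brass bar onto the anvil.

```bash
python3 -m crank '[{"slide":[-0.1,-0.08,3],"angular":[0.16,-0.12,0],"gripper":1.5},{"slide":[0,0,3.5],"angular":[0,0,0],"gripper":1.5},{"slide":[0,0,3],"angular":[0,0,0],"gripper":1.5},{"slide":[0,0,1.2],"angular":[0,0,0],"gripper":1.5},{"slide":[0,0,0],"angular":[0,0,0],"gripper":1.5},{"slide":[0,0,0.15],"angular":[0,0,0],"gripper":1.5},{"slide":[0,0,0],"angular":[0,0,0],"gripper":1.5}]';python3 -c "
from h import *
goto([428,-200.7,29],4.6)"
```

```text
clock: 34.12
position: [429.1, -201.8, 33.5]
ee_rot: [-0.04, 0.999, -0.002, 0.002]
wrist_force: [-0.4, -0.1, -6.3]
opening: 19.6
gripper_force: 30.0
angular deg [-0.18  0.2  -0.03] then slide cm [0.1  0.12 0.45]
```

```bash
python3 -m crank '[{"slide":[0,0.1,0.3],"angular":[-0.1,0.1,0],"gripper":1.5},{"slide":[0,0,0],"angular":[0,0,0],"gripper":1.5}]'; python3 -m crank '[{"slide":[0,0,0.15],"angular":[0,0,0],"gripper":1.5},{"slide":[0,0,0],"angular":[0,0,0],"gripper":1.5}]';python3 -c "
from h import *
goto([428,-200.7,29],4.6)"
```

```text
clock: 34.38
position: [428.8, -201.0, 30.3]
ee_rot: [-0.04, 0.999, -0.001, 0.001]
wrist_force: [-2.2, -0.9, -0.8]
opening: 19.9
gripper_force: 30.0
clock: 34.62
position: [428.6, -200.9, 28.8]
ee_rot: [-0.04, 0.999, -0.001, 0.0]
wrist_force: [-3.7, -1.7, 5.4]
opening: 20.2
gripper_force: 30.0
angular deg [-0.06  0.05 -0.04] then slide cm [ 0.06  0.02 -0.02]
```

```bash
python3 -m crank '[{"slide":[0,0,-0.14],"angular":[0,0,0],"gripper":1.5},{"slide":[-1,0,0],"angular":[0,0,0],"gripper":1.5},{"slide":[-1,0,0],"angular":[0,0,0],"gripper":1.5},{"slide":[-1,0,0],"angular":[0,0,0],"gripper":1.5},{"slide":[-1,0,0],"angular":[0,0,0],"gripper":1.5},{"slide":[0,0,0],"angular":[0,0,0],"gripper":1.5}]'; python3 -m crank '[{"slide":[-0.4,0,0],"angular":[0,0,0],"gripper":1.5},{"slide":[-0.4,0,0],"angular":[0,0,0],"gripper":1.5},{"slide":[-0.4,0,0],"angular":[0,0,0],"gripper":1.5},{"slide":[-0.4,0,0],"angular":[0,0,0],"gripper":1.5},{"slide":[-0.4,0,0],"angular":[0,0,0],"gripper":1.5},{"slide":[-0.4,0,0],"angular":[0,0,0],"gripper":1.5}]';python3 -c "
from h import *
goto([526,-192.5,29],4.6)"
```

```text
clock: 35.38
position: [469.6, -197.2, 29.5]
ee_rot: [-0.04, 0.999, -0.0, 0.001]
wrist_force: [0.7, -0.4, -4.7]
opening: 19.4
gripper_force: 30.0
clock: 36.12
position: [492.4, -195.2, 29.6]
ee_rot: [-0.04, 0.999, -0.0, 0.0]
wrist_force: [-0.7, -0.5, -3.5]
opening: 19.9
gripper_force: 30.0
angular deg [-0.    0.02 -0.04] then slide cm [-3.37  0.    0.06]
```

```bash
python3 -m crank '[{"slide":[-0.4,0,0],"angular":[0,0,0],"gripper":1.5},{"slide":[-0.4,0,0],"angular":[0,0,0],"gripper":1.5},{"slide":[-0.3,0,0],"angular":[0,0,0],"gripper":1.5}]'|grep -E "posi|wrist_f"; python3 -m crank '[{"slide":[-0.3,0,0],"angular":[0,0,0],"gripper":1.5},{"slide":[-0.3,0,0],"angular":[0,0,0],"gripper":1.5},{"slide":[-0.3,0,0],"angular":[0,0,0],"gripper":1.5},{"slide":[0,0,0],"angular":[0,0,0],"gripper":1.5}]'|grep -E "posi|wrist_f"
```

```text
position: [503.4, -194.4, 29.6]
wrist_force: [-1.1, 0.2, -3.3]
position: [510.9, -193.3, 29.3]
wrist_force: [-5.0, 0.2, -1.9]
```

```bash
python3 -m crank '[{"slide":[-0.25,0,0],"angular":[0,0,0],"gripper":1.5},{"slide":[-0.25,0,0],"angular":[0,0,0],"gripper":1.5},{"slide":[0,0,0],"angular":[0,0,0],"gripper":1.5}]'|grep -E "posi|wrist_f"; python3 -m crank '[{"slide":[-0.15,0,0],"angular":[0,0,0],"gripper":1.5},{"slide":[-0.15,0,0],"angular":[0,0,0],"gripper":1.5},{"slide":[0,0,0],"angular":[0,0,0],"gripper":1.5}]'|grep -E "posi|wrist_f"
```

```text
position: [516.4, -192.9, 29.4]
wrist_force: [-4.0, 0.1, -2.2]
position: [519.7, -192.8, 29.4]
wrist_force: [-2.8, 0.2, -1.8]
```

```bash
python3 -m crank '[{"slide":[-0.1,0,0],"angular":[0,0,0],"gripper":1.5},{"slide":[0,0,0],"angular":[0,0,0],"gripper":1.5}]'|grep -E "posi|wrist_f"; python3 -m crank '[{"slide":[-0.1,0,0],"angular":[0,0,0],"gripper":1.5},{"slide":[0,0,0],"angular":[0,0,0],"gripper":1.5}]'|grep -E "posi|wrist_f"
```

```text
position: [521.0, -192.8, 29.4]
wrist_force: [-3.3, -0.4, -3.7]
position: [522.2, -192.8, 29.5]
wrist_force: [-3.4, 0.3, -3.0]
```

```bash
python3 -m crank '[{"slide":[-0.1,0,0],"angular":[0,0,0],"gripper":1.5},{"slide":[0,0,0],"angular":[0,0,0],"gripper":1.5}]'|grep -E "posi|wrist_f"; python3 -m crank '[{"slide":[-0.1,0,0],"angular":[0,0,0],"gripper":1.5},{"slide":[0,0,0],"angular":[0,0,0],"gripper":1.5}]'|grep -E "posi|wrist_f"
```

```text
position: [523.3, -192.8, 29.6]
wrist_force: [-4.2, 0.3, -4.1]
position: [524.3, -192.8, 29.6]
wrist_force: [-3.5, 0.5, -5.2]
```

```bash
python3 -m crank '[{"slide":[-0.1,0,0],"angular":[0,0,0],"gripper":1.5},{"slide":[0,0,0],"angular":[0,0,0],"gripper":1.5}]'|grep -E "posi|wrist_f"
```

```text
position: [525.2, -192.6, 29.6]
wrist_force: [-3.0, -0.8, -3.9]
```

```bash
python3 -m crank '[{"slide":[-0.08,0,0],"angular":[0,0,0],"gripper":1.5},{"slide":[0,0,0],"angular":[0,0,0],"gripper":1.5}]'|grep -E "posi|wrist_f"; python3 -m crank '[{"slide":[-0.08,0,0],"angular":[0,0,0],"gripper":1.5},{"slide":[0,0,0],"angular":[0,0,0],"gripper":1.5}]'|grep -E "posi|wrist_f"
```

```text
position: [526.0, -192.6, 29.6]
wrist_force: [-2.7, -0.2, -4.2]
position: [526.3, -192.5, 29.5]
wrist_force: [-5.3, -1.1, -4.0]
```

```bash
python3 -m crank '[{"slide":[-0.08,0,0],"angular":[0,0,0],"gripper":1.5},{"slide":[0,0,0],"angular":[0,0,0],"gripper":1.5}]'|grep -E "posi|wrist_f"
```

```text
position: [526.3, -192.5, 29.4]
wrist_force: [-7.1, -1.3, -2.7]
```

```bash
python3 -m crank '[{"slide":[-0.07,0,0],"angular":[0,0,0],"gripper":1.5},{"slide":[0,0,0],"angular":[0,0,0],"gripper":1.5},{"slide":[0,0,0],"angular":[0,0,0],"gripper":1.5},{"slide":[0,0,0],"angular":[0,0,0],"gripper":1.5},{"slide":[0,0,0],"angular":[0,0,0],"gripper":1.5}]'|grep -E "clock|posi|wrist_f"
```

```text
clock: 40.38
position: [526.3, -192.4, 29.4]
wrist_force: [-9.7, -1.2, -2.3]
```

Pressed at about 6.5 N. I'll release, rise and verify.

```bash
python3 -m crank '[{"slide":[0.1,0,0],"angular":[0,0,0],"gripper":5},{"slide":[0,0,0],"angular":[0,0,0],"gripper":5},{"slide":[0,0,0],"angular":[0,0,0],"gripper":5},{"slide":[0,0,-4],"angular":[0,0,0],"gripper":5},{"slide":[0,0,-5],"angular":[0,0,0],"gripper":5},{"slide":[0,0,-5],"angular":[0,0,0],"gripper":5},{"slide":[0,0,-5],"angular":[0,0,0],"gripper":5},{"slide":[4,0,0],"angular":[0,0,0],"gripper":5},{"slide":[4,0,0],"angular":[0,0,0],"gripper":5},{"slide":[4,0,0],"angular":[0,0,0],"gripper":5},{"slide":[0,0,0],"angular":[0,0,0],"gripper":5}]';python3 - <<'E'
from h import *
st=arm.sense();goto([526,-192.5,200],4.6)
p=read_camera('wrist')
for r in regions_of(p,'part')[:2]: print(r['score'],ends(p,r['pixels'],48,st))
for t,z in dict(backstop=20,part=20,master=4).items():
    for m in mark_of(p,t)[:1]: print(t,m['score'],at(p,m['location'],z,st)[:2])
a=cv2.resize(p['color'][:360,:,::-1],(480,270))
b=[]
for n in('scene','top'):
    q=read_camera(n)
    for t,z in dict(backstop=20,part=20,master=4,needle=94,needle_tip=94,marker=92,marker_peg=119).items():
        for m in mark_of(q,t)[:1]: print(n,t,round(m['score'],2),at(q,m['location'],z)[:2])
    (u,v)=(330,315) if n=='scene' else (385,205)
    b.append(cv2.resize(q['color'][v-35:v+35,u-45:u+45,::-1],(400,311),interpolation=cv2.INTER_CUBIC))
im=np.zeros((590,800,3),np.uint8);im[:270,:480]=a;im[275:586,:400]=b[0];im[275:586,400:]=b[1]
cv2.imwrite('pics/fin.png',im)
E
```

```text
clock: 41.75
position: [406.0, -201.9, 220.1]
ee_rot: [-0.039, 0.999, -0.0, 0.0]
wrist_force: [0.1, 0.6, 0.1]
opening: 50.1
gripper_force: 0.0
angular deg [-0.05  0.05 -0.14] then slide cm [-12.04  -0.02   2.01]
0.75 (array([ 506.5, -193.7]), 4.5, array([35.3, 18.4]))
scene backstop 0.65 [ 618.33465056 -188.14082499]
scene part 0.72 [609.92426053  44.63779364]
scene master 0.88 [575.54798521 213.21186878]
scene needle 0.42 [ 666.52877101 -186.61967408]
scene needle_tip 0.62 [ 648.66961641 -134.01556647]
scene marker 0.72 [ 667.08792575 -186.71115185]
scene marker_peg 0.52 [ 659.1188964  -125.53749112]
top backstop 0.53 [ 626.10938939 -182.93874156]
top part 0.93 [340.89460018 208.80184513]
top master 0.88 [571.21080278 218.34836341]
top needle 0.63 [ 655.86811088 -183.78888182]
top needle_tip 0.39 [ 655.93359087 -142.86029557]
top marker 0.44 [ 664.86444205 -175.4595091 ]
top marker_peg 0.61 [ 661.98725679 -119.90401992]
```

View pics/fin.png

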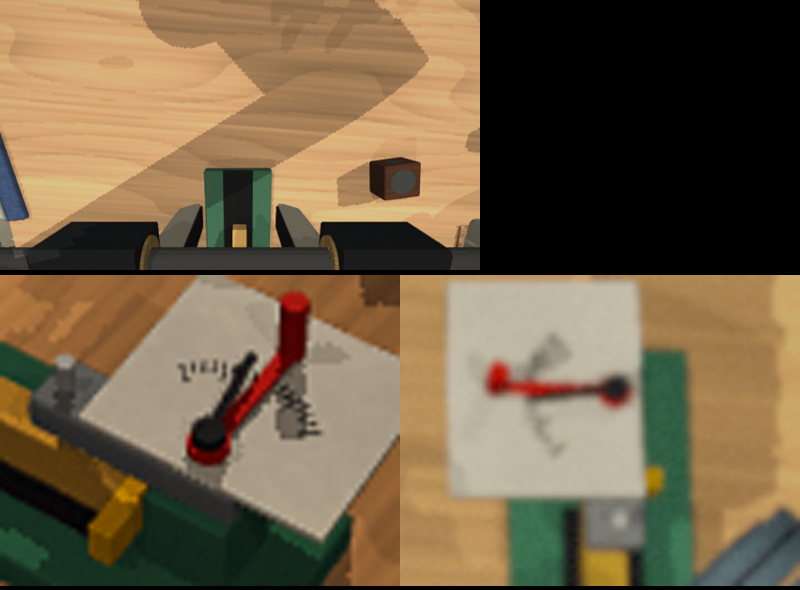

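The composite shows the brass bar up against the yellow stop and on the middle line. The needle stands about 0.2 rad anticlockwise of the untouched marker, the master lies on the pad, and the robot is clear of everything.

```bash
python3 -c "
from h import *
print(order.close_job())"
```

```text
the job is handed in; nothing more can be done
None
```

I've handed the job in: marker zeroed on the master, master on the cork pad, brass bar home against the backstop with the needle about 0.2 rad anticlockwise of the marker, and no verdict came back.

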